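# Seat the pad cap, then hold the cam jack at full lift

### The arm

A 7-joint arm with a two-finger parallel gripper is mounted at the origin on a cart in front of the work surface, level with it; the furniture and walls round the work are solid. World frame = base frame: x ahead of the robot, y to its left, z up, the work surface at z = 0. Lengths are in m, angles in rad, forces in N, time in s.
With the tool pointing down it reaches from about 0.4 to 0.85 m from the base axis. Payload 10.4 kg.
Tool frame: the origin (TCP) lies between the finger pads; the fingertips stand ahead of it and the grasp point (between the pads) lies 3 mm ahead of it (r.tips_ahead is the z of the fingertips in the tool frame, in m); z points along the fingers, y is the line along which they close (so a half turn about z gives the same grasp; the last joint's range is limited). The gripper opens to 87 mm and grips with 3 to 60 N. Pads are 19 mm wide; open, the fingers measure 117 mm over their backs; the gripper's body (75 mm by 190 mm) begins 51 mm behind the grasp point.
Start: joints at [-1.172, 0.332, -0.065, 1.46, 0.022, 1.35, -0.088], TCP at [0.256, 0.57, 0.245] pointing down, gripper open.
Joint ranges: [-2.6, 2.6], [-0.5, 2.12], [-1.47, 1.34], [0.16, 2.42], [-1.27, 4.41], [0.06, 2.06], [-2.6, 2.6]. Speed limits (rad/s): [2.22, 2.22, 2.79, 2.79, 3.14, 3.14, 3.14].

### API

Orientations are given as a unit quaternion [x, y, z, w].
In Python, from bench import telemetry, camera, get_calibration, r gives the robot as it stands.
- The arm moves only by the tool drive_tool, never from a script. Its argument "series" is one flat list of numbers, 7 for each row, row after row: the turn, a rotation vector about the tool's x, y, z in units of 5 degrees (1.0 is 5 degrees), then the shift along the tool's x, y, z in units of 40 mm (1.0 is 40 mm), then the opening, from -1 (shut) to 1 (fully open). A call has 1 to 10 rows; each row is the pose to reach, as a shift and turn from the pose commanded when the call began, along the tool's axes at that moment; what a row does not reach only later rows make up. A row lasts 1/12 s, in which the tool goes at most 41.7 mm and 7.16 degrees, less where a joint would pass 70% of its speed; a pose out of reach is approached as far as the arm can. A call with a gripper value outside its range is refused whole. The fingers move at their own pace and stop on an object; "grip_force" is the grip in N (left out, the last holds). Time passes only in rows, so rows that repeat a pose let the fingers close. It gives the time, the measured TCP pose, the force, the opening and the grip force at its end, in the units of the state.
- telemetry.read_state(): the state, without advancing time (a new reading comes with each control period).
- camera(name): name is "scene" or "top"; returns the picture (420x560x3 uint8, red, green, blue); there is no depth.
- get_calibration(name): a dict with "fovy" (degrees; the focal length in pixels is half the picture's height over the tangent of half this angle, whatever the lens; pixels are square), "cx", "cy" (the principal point, pixels), "xyz" and "rotation" of the camera in the world. Camera axes: x right, y up, looking along -z (the intrinsics and any distortion apply to the point x, -y, -z); pixel columns grow to the right and rows downward; lengths in m; the calibration is good to about 2 mm. A picture is of the moment at which its call begins. get_calibration takes no time and is no camera call.
- r.close_job(): hands the job in; it is judged then, once.
The state is a dict: "time": time; "joint_positions": joint angles; "joint_vel": joint speeds; "joint_torque": joint torques, N m; "ee_pos": TCP position; "eef_rot": TCP orientation; "ft_force": force on the tool from outside, world axes, zero at the start; "torque": the same for the moment, N m; "width": finger opening in m; "grip_force": force on a finger pad.
Only numpy, scipy, OpenCV 4.12 (cv2) and the standard library are available. Lean on these libraries where they do the work, as an engineer would, in place of code of your own. Each camera call takes 0.05 s, during which the arm holds its last target. There are 200 camera calls.

### The job

The cam jack on the bench is to carry a carving, but the red pad cap on its lift post has popped up. Push the cap down fully home on the post while the lever is still lowered, then swing the black-knobbed lever up until it stands straight upright, where the cam gives its highest lift, and finish still holding it there against its return spring. Leave the stone, the tape measure and the wood offcut beside the jack where they are.

Things in the scene. Friction and masses are not known exactly. Their poses are not given: they have to be found in the camera images.
- cam_jack: The cam jack, fixed to the bench: plywood foot 170 x 130 x 18 mm (x, y, z), two blue cheeks and a dark bridge (top at 97 mm) that guide an upright steel post. Origin: centre of the foot's underside; z up. The post stands at its x = +40 mm, y = 0; the lever swings in the plane x = -40 mm, on the robot's side of the post. Yaw varies by half a radian either way.
- cam_axis (a point): Point on the lever's hinge axis, in the lever's plane, 46 mm above the bench (jack x = -40 mm, y = 0). The hinge axis runs level along the jack's x.
- lever_knob (a point): Centre of the black ball knob, 28 mm in diameter, at the end of the cam lever, 110 mm from the hinge axis. The lever is a steel rod 10 mm thick. The knob can be pinched from above along the jack's x and turns between the fingers, so that the lever can be swung with the hand kept pointing down; or the lever can be pushed.
- cam_lever (a joint): Lever angle q (rad), 0 to 2.3, starts 0 to 0.25. It leans 1.4 - q from upright to the jack's +y side: knob at jack y = 110 sin(1.4 - q) mm, 110 cos(1.4 - q) mm above the axis. 0: lower stop; 1.4: upright, highest lift; beyond it the lift falls again. A return spring with friction resists: up to about 7 N at the knob near upright. Let go, it falls back to about 0.4 or less.
- lift_post (a joint): Lift of the post (m), driven by the cam: 0 with the lever at 0, 0.010 at the highest point.
- pad_cap (a joint): Height of the cap above its seat on the post's shoulder (m): 0 is fully home, 0.011 the upper end; it starts 0.006 to 0.010 up and stays where it is left. It takes about 8 N downward to slide it; a hard push may also drive the lever down to its lower stop.
- cap_top (a point): Centre of the flat top of the red pad cap (34 mm wide, top face 29 mm, 22 mm high), on the post's axis; about 131 mm above the bench when home with the lever at 0. It rises with the cap and with the post.
- stone: Bystander: dark grey whetstone 45 x 105 x 22 mm, loose, lying beside the jack; origin at the centre of its underside.
- tape: Bystander: yellow and black tape measure 32 x 76 x 58 mm, loose, beside the jack; origin at the centre of its underside.
- spacer: Bystander: wood offcut with one slanted end, 50 x 84 x 32 mm, loose, beside the jack; origin at the centre of its underside.

How it is judged:
By the outcome, as a careful person would: the job done as asked, in the order asked, and still so for the second after the job is handed in, while the arm keeps its last pose, push and grip.
It also fails if it takes over 45 s, if anything falls off the work surface, if the arm or the gripper's body presses on something with over 40 N, if the wrist force passes 120 N, or if a joint passes its speed limit or range.

## Working session

There is one attempt and no reset: what is moved stays moved. The work goes in short steps, Python scripts to look and compute and a tool call to move; the robot and the scene stay as the last step left them, time stands still between calls to the robot, and variables do not carry over. Pictures are saved under pics/ and viewed, at most 10 in all, crops included, and the job is handed in when it is done.

Besides the shell and the picture viewer there is one more tool, called after ">>>" by a JSON object that holds its "fn" and its "kwargs". drive_tool: Moves the arm, as the interface text tells. Its arguments: {"type":"object","properties":{"series":{"type":"array"},"grip_force":{"type":"number"}},"required":["series"]}

```bash
mkdir -p pics
python3 - <<'E'
from bench import telemetry, camera, get_calibration, r
import cv2
for n in("scene","top"):
    cv2.imwrite(f"pics/{n}0.png",cv2.cvtColor(camera(n),cv2.COLOR_RGB2BGR)); print(get_calibration(n))
s=telemetry.read_state();print(s['time'],s['ee_pos'],s['eef_rot'],s['width'],r.tips_ahead)
E
```

```text
{'fovy': 48.91160612881197, 'cx': 279.30797806592693, 'cy': 208.84691884595722, 'xyz': array([-0.06402891,  0.51144814,  0.5013174 ]), 'rotation': array([-0.23807852,  0.48357982,  0.75162691, -0.38016597])}
{'fovy': 57.14967490998138, 'cx': 276.3258417934456, 'cy': 208.33717575085254, 'xyz': array([0.51932582, 0.02293032, 0.96769776]), 'rotation': array([ 0.03951417, -0.0575035 , -0.69960643,  0.71111379])}
0.1 [0.25572385 0.56993122 0.24383069] [ 2.09311425e-01  9.77848809e-01 -6.50354242e-04 -1.06389187e-04] 0.08697199285418879 0.022
```

View pics/scene0.png

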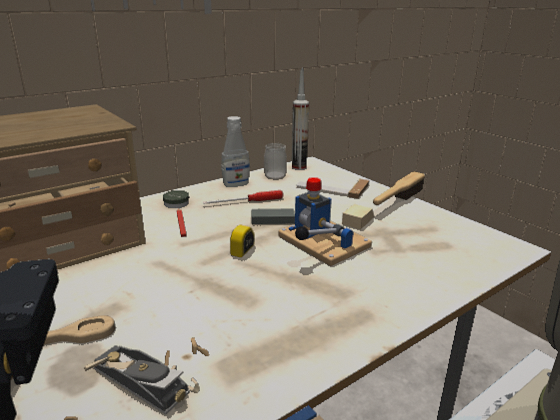

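View pics/top0.png

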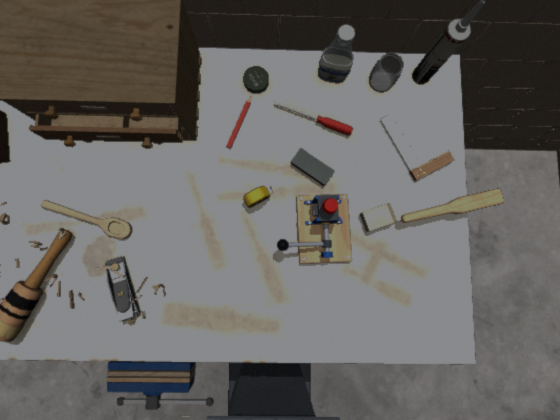

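The scene view shows the jack around (320,230), with the red cap at (314,184) and the knob at (302,233). In the top view the cap is at (330,206), the knob at (283,245), and the foot spans x 298-351, y 195-265. I'll enlarge both.

Run:
```python
import cv2,numpy as np
a=cv2.imread("pics/scene0.png")[165:270,225:385];b=cv2.imread("pics/top0.png")[185:275,235:405]
a=cv2.resize(a,(800,525),interpolation=cv2.INTER_CUBIC);b=cv2.resize(b,(800,424),interpolation=cv2.INTER_CUBIC)
b=cv2.convertScaleAbs(b,alpha=1.3,beta=10)
cv2.imwrite("pics/c1.png",a);cv2.imwrite("pics/c2.png",b)
```

```text
(no output)
```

View pics/c1.png

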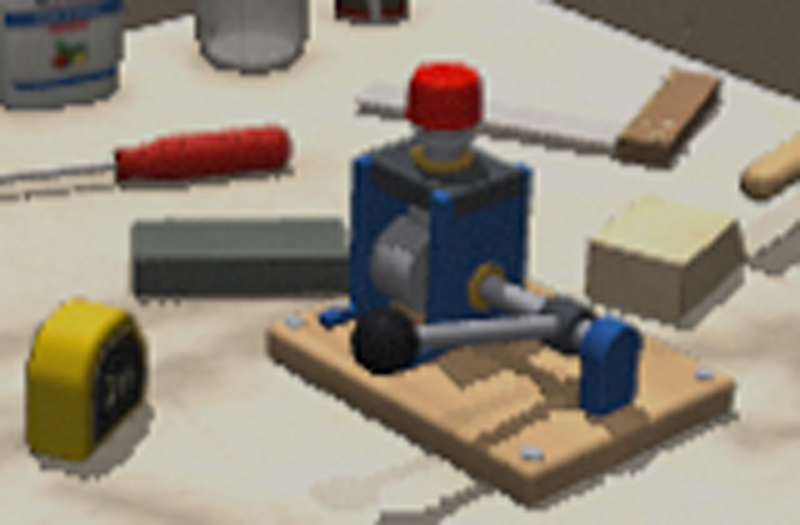

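View pics/c2.png

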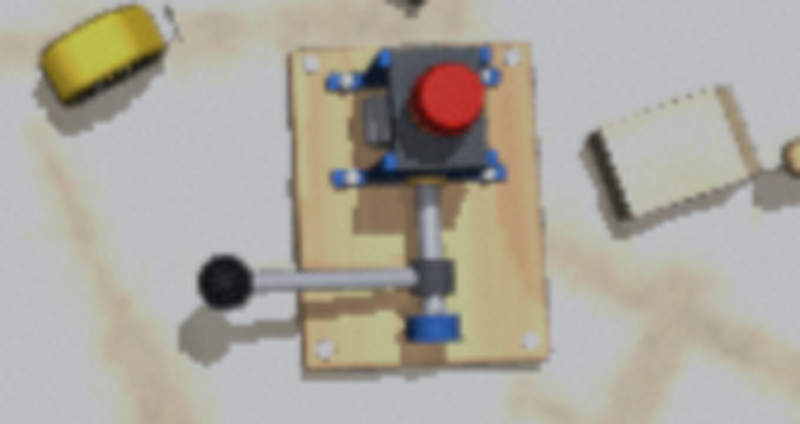

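```bash
cat > h.py <<'E'
import numpy as np
from bench import get_calibration
from scipy.spatial.transform import Rotation as R
from scipy.optimize import least_squares
C={n:get_calibration(n) for n in("scene","top")}
def proj(n,P):
    c=C[n];p=R.from_quat(c['rotation']).inv().apply(np.asarray(P)-c['xyz'])
    f=210/np.tan(np.radians(c['fovy']/2));return np.array([c['cx']+f*p[...,0]/-p[...,2],c['cy']-f*p[...,1]/-p[...,2]]).T
def jack(v,p): # jack -> world
    c,s=np.cos(v[2]),np.sin(v[2]);p=np.asarray(p,float);return np.stack([v[0]+c*p[...,0]-s*p[...,1],v[1]+s*p[...,0]+c*p[...,1],p[...,2]],-1)
def knob(q): a=1.4-q;return np.array([-.04,.11*np.sin(a),.046+.11*np.cos(a)])
E
python3 - <<'E'
from h import *
S=lambda x,y:[225+(x+.5)/5-.5,165+(y+.5)/5-.5]
T=lambda x,y:[235+(x+.5)/4.706-.5,185+(y+.5)/4.706-.5]
def pts(v):
    k=knob(v[3]);cp=[.04,0,v[4]];c=lambda a,b:[a*.085,b*.065,.018];s=lambda a,b:[a*v[5],b*v[6],.019]
    return ([c(1,1),c(-1,-1),c(-1,1),s(1,1),s(-1,-1),s(-1,1),k,cp],[c(1,1),c(1,-1),c(-1,-1),s(1,1),s(1,-1),s(-1,-1),s(-1,1),k,cp])
# scene: left corner = +x+y, bottom = -x+y, right = -x-y
so=np.array([S(268,335),S(735,382),S(530,487),S(294,321),S(705,374),S(531,454),S(385,341),S(445,75)])
to=np.array([T(291,50),T(529,43),T(548,362),T(310,64),T(513,57),T(532,340),T(325,350),T(225,282),T(451,95)])
def res(v):
    a,b=pts(v);return np.r_[(proj("scene",jack(v,a))-so).ravel(),(proj("top",jack(v,b))-to).ravel()]
f=least_squares(res,[.55,-.08,0,.1,.138,.075,.055],loss='soft_l1',x_scale=.01)
print(f.x.round(4));print(res(f.x).reshape(-1,2).round(1).tolist())
v=f.x;print(jack(v,[.04,0,v[4]]),jack(v,knob(v[3])),jack(v,knob(1.4)))
E
```

```text
[ 0.6045 -0.1176  0.0507  0.0892  0.1374  0.075   0.0543]
[[-0.7, -2.3], [1.2, -0.7], [0.2, -2.5], [0.5, 0.4], [0.4, 0.2], [0.2, 0.1], [-0.1, -0.1], [0.4, 0.0], [-0.7, -0.5], [0.3, -0.7], [0.5, -0.2], [-0.3, 0.2], [-0.2, 0.4], [-0.6, 0.5], [-0.8, -0.0], [-0.4, -0.2], [-0.0, -0.1]]
[ 0.644484   -0.11552314  0.13738759] [ 0.5591971  -0.01341232  0.0742759 ] [ 0.56458689 -0.11957928  0.156     ]
```

>>> {"fn": "drive_tool", "kwargs": {"series": [0,0,0.6,-0.8,-0.6,0,-1,0,0,1.2,-1.6,-1.2,0,-1,0,0,1.8,-2.4,-1.8,0,-1,0,0,2.4,-3.2,-2.4,0,-1,0,0,3,-4,-3,0,-1,0,0,3.6,-4.8,-3.5,0,-1,0,0,4.2,-5.6,-4.1,0,-1,0,0,4.8,-6.4,-4.7,0,-1,0,0,5.4,-7.2,-5.3,0,-1,0,0,6,-8,-5.9,0,-1], "grip_force": 20}}

```text
time: 0.93
ee_pos: [0.4516, 0.2219, 0.2444]
eef_rot: [0.456, 0.89, 0.0, -0.0]
ft_force: [0.8, 0.3, -0.3]
width: 0.0282
grip_force: 0.0
```

```bash
cat > go.py <<'E'
import sys
from h import *
from bench import telemetry
V=np.array([.6045,-.1176,.0507])
def rel(target,yaw):  # tool-down target TCP, tool y heading = yaw (mod pi)
    s=telemetry.read_state();A=R.from_quat(s['eef_rot']);c,n=np.cos(yaw),np.sin(yaw)
    best=None
    for k in(1,-1):
        y=np.array([k*c,k*n,0]);z=np.array([0,0,-1.]);B=R.from_matrix(np.c_[np.cross(y,z),y,z])
        w=(A.inv()*B).as_rotvec()
        if best is None or np.linalg.norm(w)<np.linalg.norm(best):best=w
    print('t',s['time'],'p',s['ee_pos'].round(4),'F',s['ft_force'].round(1),'w',round(s['width'],4),'gf',s['grip_force'])
    print('turn',(np.degrees(best)/5).round(2),'shift',(A.inv().apply(np.array(target)-s['ee_pos'])/.04).round(3))
E
python3 -c "
from go import *
rel(jack(V,[.04,0,.185]),V[2])"
```

```text
t 0.9333 p [0.4516 0.2219 0.2444] F [ 0.8  0.3 -0.3] w 0.0282 gf 0.0
turn [-0.   -0.    6.56] shift [-9.666 -1.007  1.484]
```

>>> {"fn": "drive_tool", "kwargs": {"series": [0,0,0.7,-1,-0.1,0,-1,0,0,1.3,-2,-0.2,0,-1,0,0,2,-3,-0.3,0,-1,0,0,2.7,-4,-0.4,0,-1,0,0,3.3,-5,-0.5,0.2,-1,0,0,4,-6,-0.6,0.4,-1,0,0,4.7,-7,-0.7,0.6,-1,0,0,5.4,-8,-0.8,0.8,-1,0,0,6,-9,-0.9,1,-1,0,0,6.56,-9.67,-1,1.2,-1]}}

```text
time: 1.77
ee_pos: [0.6459, -0.1169, 0.1956]
eef_rot: [0.69, 0.724, -0.001, 0.0]
ft_force: [-0.1, 0.2, -0.4]
width: 0.0003
grip_force: 0.0
```

>>> {"fn": "drive_tool", "kwargs": {"series": [0,0,0,0,0,0.1,-1,0,0,0,0,0,0.1,-1]}}

```text
time: 1.93
ee_pos: [0.6445, -0.115, 0.1905]
eef_rot: [0.689, 0.725, -0.001, -0.001]
ft_force: [-0.6, 0.9, -0.7]
width: 0.0004
grip_force: 0.0
```

Run:
```python
from go import *
from bench import camera
import cv2
rel(jack(V,[.04,0,.162]),V[2])
a=camera("scene")[130:270,225:385,::-1];b=camera("top")[155:275,235:405,::-1]
a=cv2.resize(a,(400,350),interpolation=cv2.INTER_CUBIC);b=cv2.resize(b,(400,350*400//400),interpolation=cv2.INTER_CUBIC)
cv2.imwrite("pics/d1.png",np.hstack([a,b]))
```

```text
t 1.9333 p [ 0.6445 -0.115   0.1905] F [-0.6  0.9 -0.7] w 0.0004 gf 0.0
turn [-0.04  0.01 -0.01] shift [-0.014  0.001  0.713]
```

View pics/d1.png

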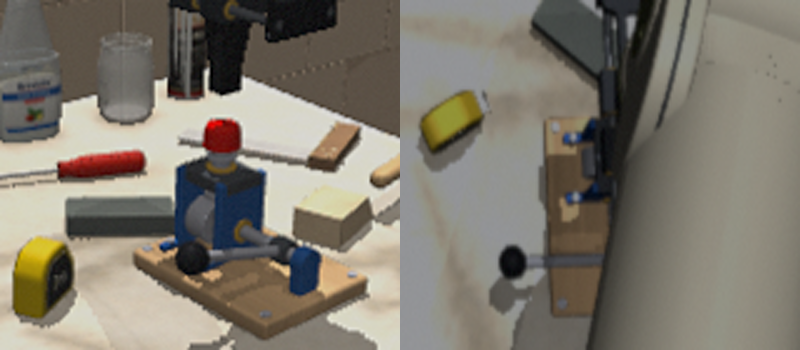

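The left pane shows the fingertips at (227,90), directly above the cap at (222,125), and the bystanders untouched. I'll press down slowly.

>>> {"fn": "drive_tool", "kwargs": {"series": [0,0,0,0,0,0.4,-1,0,0,0,0,0.7,-1,0,0,0,0,0.8,-1,0,0,0,0,0.85,-1,0,0,0,0,0.9,-1,0,0,0,0,0.9,-1]}}

```text
validation failed for argument at $.se...
```

```bash
python3 -c "
from go import *
rel(jack(V,[.04,0,.162]),V[2])"
```

```text
t 2.0333 p [ 0.645  -0.112   0.1922] F [ 0.6  0.6 -0.3] w 0.0001 gf 0.0
turn [-0.01 -0.01  0.04] shift [-0.09  -0.018  0.754]
```

>>> {"fn": "drive_tool", "kwargs": {"series": [0,0,0,0,0,0.4,-1,0,0,0,0,0,0.7,-1,0,0,0,0,0,0.8,-1,0,0,0,0,0,0.85,-1,0,0,0,0,0,0.9,-1,0,0,0,0,0,0.9,-1]}}

```text
time: 2.53
ee_pos: [0.645, -0.1114, 0.1571]
eef_rot: [0.687, 0.726, 0.001, -0.001]
ft_force: [-1.7, 1.9, 2.6]
width: 0.0004
grip_force: 1.3
```

>>> {"fn": "drive_tool", "kwargs": {"series": [0,0,0,-0.1,0,-0.1,-1,0,0,0,-0.1,0,-0.1,-1,0,0,0,-0.1,0,0.05,-1,0,0,0,-0.1,0,0.1,-1,0,0,0,-0.1,0,0.15,-1,0,0,0,-0.1,0,0.2,-1,0,0,0,-0.1,0,0.2,-1]}}

```text
time: 3.12
ee_pos: [0.6466, -0.1179, 0.1522]
eef_rot: [0.688, 0.725, 0.001, 0.002]
ft_force: [-7.5, 1.2, 28.2]
width: 0.0004
grip_force: 13.7
```

>>> {"fn": "drive_tool", "kwargs": {"series": [0,0,0,0,0,0.02,-1,0,0,0,0,0,0.02,-1]}}

```text
time: 3.28
ee_pos: [0.6467, -0.118, 0.1521]
eef_rot: [0.688, 0.725, 0.002, 0.002]
ft_force: [-11.0, 0.7, 33.8]
width: 0.0004
grip_force: 16.3
```

>>> {"fn": "drive_tool", "kwargs": {"series": [0,0,0,0,0,-0.4,-1,0,0,0,0,0,-1,-1,0,0,0,0,0,-1.5,-1,0,0,0,0,0,-1.5,-1]}}

```text
time: 3.62
ee_pos: [0.6469, -0.1176, 0.2116]
eef_rot: [0.688, 0.726, 0.002, 0.002]
ft_force: [0.5, -0.6, -0.1]
width: 0.0004
grip_force: 0.0
```

Run:
```python
from go import *
from bench import camera
import cv2
rel(jack(V,[.04,0,.162]),V[2])
for q in(0,.09):print(q,jack(V,knob(q)))
a=camera("scene")[165:270,225:385,::-1]
cv2.imwrite("pics/e1.png",cv2.resize(a,(800,525),interpolation=cv2.INTER_CUBIC))
```

```text
t 3.6167 p [ 0.6469 -0.1176  0.2116] F [ 0.5 -0.6 -0.1] w 0.0004 gf 0.0
turn [0.06 0.01 0.02] shift [ 0.054 -0.066  1.239]
0 [ 0.5590579  -0.01136695  0.06469639]
0.09 [ 0.55916529 -0.01348335  0.0743635 ]
```

View pics/e1.png

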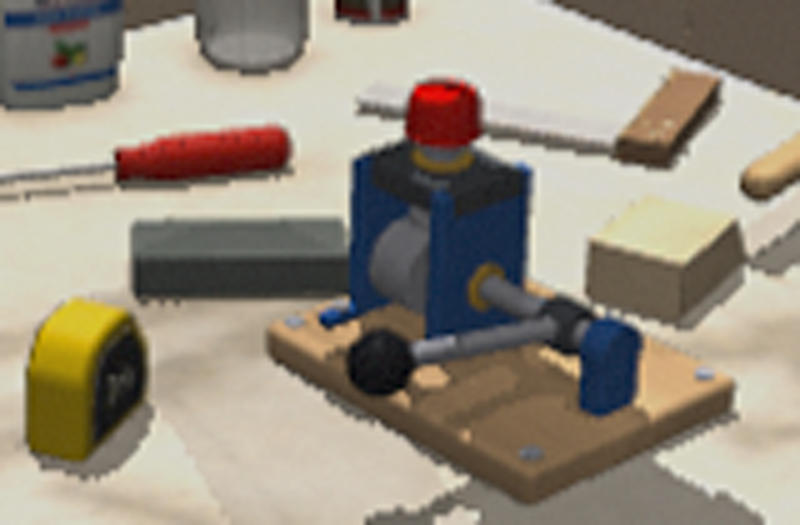

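The cap now sits lower, on its collar at (443,110). The knob dropped to (381,361), so the lever is at its lower stop. Next is the knob.

>>> {"fn": "drive_tool", "kwargs": {"series": [0,0,0,0.7,-0.5,0,0.4,0,0,0,1.4,-1,0,0.4,0,0,0,2.1,-1.5,0,0.4,0,0,0,2.77,-2.05,0.5,0.4,0,0,0,2.77,-2.05,1.2,0.4,0,0,0,2.77,-2.05,1.8,0.4,0,0,0,2.77,-2.05,1.8,0.4,0,0,0,2.77,-2.05,1.8,0.4]}}

```text
time: 4.33
ee_pos: [0.5566, -0.011, 0.1345]
eef_rot: [0.688, 0.726, -0.001, -0.001]
ft_force: [-0.1, -0.7, 0.7]
width: 0.0458
grip_force: 0.0
```

Run:
```python
from go import *
from bench import camera
import cv2
rel(jack(V,knob(0)+[0,0,.003]),V[2])
a=camera("scene")[130:270,225:385,::-1];b=camera("top")[155:275,225:395,::-1]
a=cv2.resize(a,(400,350),interpolation=cv2.INTER_CUBIC);b=cv2.resize(b,(400,282),interpolation=cv2.INTER_CUBIC)
cv2.imwrite("pics/f1.png",np.hstack([a,np.vstack([b,np.zeros((68,400,3),np.uint8)])]))
```

```text
t 4.3333 p [ 0.5566 -0.011   0.1345] F [-0.1 -0.7  0.7] w 0.0458 gf 0.0
turn [-0.04  0.01  0.02] shift [-0.012  0.068  1.669]
```

View pics/f1.png

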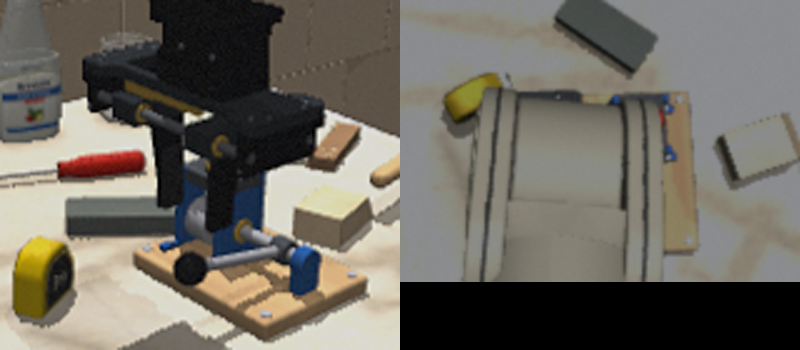

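The open fingers, at (168,190) and (220,215), straddle the line above the knob at (190,270). I'll descend and grip.

>>> {"fn": "drive_tool", "kwargs": {"series": [0,0,0,0,0.07,0,0.4,0,0,0,0,0.07,0,0.4,0,0,0,0,0.07,0.6,0.4,0,0,0,0,0.07,1.2,0.4,0,0,0,0,0.07,1.67,0.4,0,0,0,0,0.07,1.67,0.4,0,0,0,0,0.07,1.67,0.4]}}

```text
time: 5.02
ee_pos: [0.5604, -0.0109, 0.0691]
eef_rot: [0.688, 0.725, -0.0, -0.0]
ft_force: [0.3, -0.2, 1.0]
width: 0.061
grip_force: 0.0
```

>>> {"fn": "drive_tool", "kwargs": {"series": [0,0,0,0,0,0,-1,0,0,0,0,0,0,-1,0,0,0,0,0,0,-1,0,0,0,0,0,0,-1,0,0,0,0,0,0,-1,0,0,0,0,0,0,-1,0,0,0,0,0,0,-1,0,0,0,0,0,0,-1], "grip_force": 30}}

```text
time: 5.68
ee_pos: [0.5592, -0.0106, 0.069]
eef_rot: [0.688, 0.726, -0.001, -0.001]
ft_force: [-7.7, 0.1, 7.2]
width: 0.0262
grip_force: 30.0
```

Run:
```python
from go import *
rel(jack(V,knob(0)+[0,0,.003]),V[2])
p0=jack(V,knob(0))
A=R.from_quat(telemetry.read_state()['eef_rot'])
for q in np.arange(.1,1.41,.1):print(round(q,1),(A.inv().apply(jack(V,knob(q))-p0)/.04).round(2))
```

```text
t 5.6833 p [ 0.5592 -0.0106  0.069 ] F [-7.7  0.1  7.2] w 0.0262 gf 29.97806739527732
turn [-0.03 -0.01  0.02] shift [-0.019 -0.005  0.033]
0.1 [-0.06 -0.   -0.27]
0.2 [-0.15 -0.   -0.53]
0.3 [-0.26 -0.   -0.78]
0.4 [-0.4  -0.   -1.02]
0.5 [-0.56 -0.   -1.24]
0.6 [-0.74 -0.01 -1.45]
0.7 [-0.94 -0.01 -1.64]
0.8 [-1.16 -0.01 -1.8 ]
0.9 [-1.39 -0.01 -1.95]
1.0 [-1.64 -0.01 -2.07]
1.1 [-1.9  -0.01 -2.16]
1.2 [-2.16 -0.01 -2.23]
1.3 [-2.43 -0.01 -2.27]
1.4 [-2.71 -0.01 -2.28]
```

>>> {"fn": "drive_tool", "kwargs": {"series": [0,0,0,-0.06,0,-0.27,-1,0,0,0,-0.15,0,-0.53,-1,0,0,0,-0.26,0,-0.78,-1,0,0,0,-0.4,0,-1.02,-1,0,0,0,-0.56,0,-1.24,-1,0,0,0,-0.74,0,-1.45,-1,0,0,0,-0.94,0,-1.64,-1,0,0,0,-0.94,0,-1.64,-1], "grip_force": 45}}

```text
time: 6.35
ee_pos: [0.5614, -0.0499, 0.1361]
eef_rot: [0.689, 0.725, -0.0, -0.001]
ft_force: [-9.3, 2.3, -2.3]
width: 0.026
grip_force: 45.0
```

Run:
```python
from go import *
from bench import camera
import cv2
rel(jack(V,knob(.7)+[0,0,.003]),V[2])
a=camera("scene")[120:270,225:385,::-1]
cv2.imwrite("pics/g1.png",cv2.resize(a,(640,600),interpolation=cv2.INTER_CUBIC))
```

```text
t 6.35 p [ 0.5614 -0.0499  0.1361] F [-9.3  2.3 -2.3] w 0.026 gf 44.99461999206687
turn [-0.02 -0.01  0.  ] shift [ 0.026 -0.01   0.074]
```

View pics/g1.png

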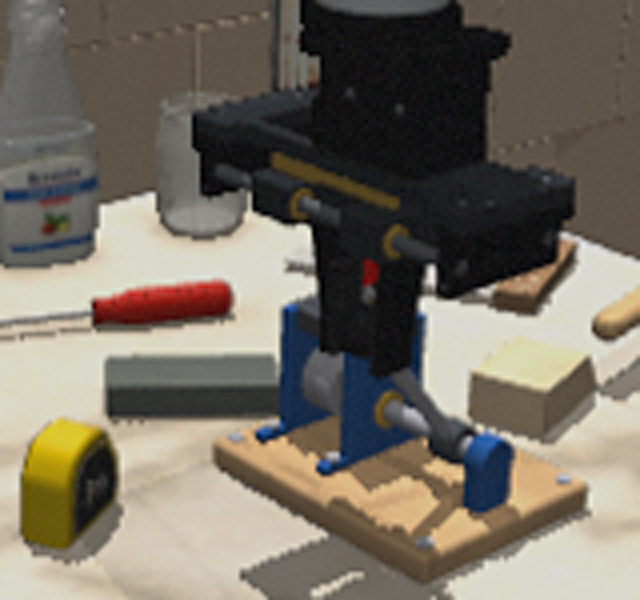

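The lever is following in the grip: the rod runs from the collar at (450,435) up to the fingers at (390,370). On to upright.

>>> {"fn": "drive_tool", "kwargs": {"series": [0,0,0,-0.22,0,-0.16,-1,0,0,0,-0.45,0,-0.3,-1,0,0,0,-0.7,0,-0.42,-1,0,0,0,-0.96,0,-0.51,-1,0,0,0,-1.22,0,-0.58,-1,0,0,0,-1.49,0,-0.62,-1,0,0,0,-1.75,0,-0.62,-1,0,0,0,-1.75,0,-0.62,-1,0,0,0,-1.75,0,-0.62,-1]}}

```text
time: 7.15
ee_pos: [0.5653, -0.1184, 0.1611]
eef_rot: [0.688, 0.725, 0.0, -0.001]
ft_force: [-12.8, 5.6, 10.4]
width: 0.0258
grip_force: 45.0
```

Run:
```python
from go import *
from bench import camera
import cv2
rel(jack(V,knob(1.4)+[0,0,.003]),V[2])
a=camera("scene")[120:270,225:385,::-1]
cv2.imwrite("pics/g2.png",cv2.resize(a,(640,600),interpolation=cv2.INTER_CUBIC))
for q in (1.3,1.4,1.5):
  for h in(0,1):
    P=knob(q) if h else np.array([-.04,0,.046]);print(q,((proj("scene",jack(V,P))-[225,120]+.5)*4-.5).round(0))
```

```text
t 7.15 p [ 0.5653 -0.1184  0.1611] F [-12.8   5.6  10.4] w 0.0258 gf 45.03916876972653
turn [-0.01 -0.02  0.02] shift [-0.03  -0.021  0.052]
1.3 [453. 441.]
1.3 [452. 256.]
1.4 [453. 441.]
1.4 [467. 250.]
1.5 [453. 441.]
1.5 [481. 247.]
```

View pics/g2.png

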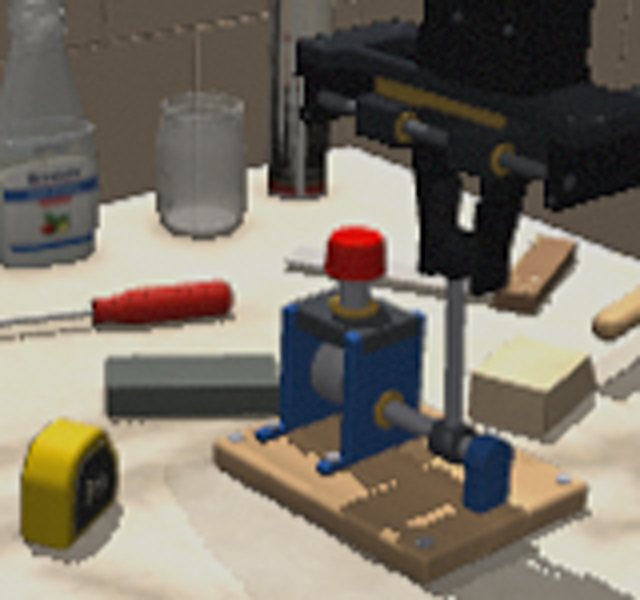

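The lever is nearly upright: the rod runs from (455,425) to about (457,280), and the cap is raised. I'll measure the rod's slant numerically.

Run:
```python
from go import *
import cv2
from bench import camera
a=camera("scene").astype(int)
for y in (192,196,200,204,208,212,216,220): print(y,a[y,332:348].sum(1)//3)
for q in (1.2,1.3,1.4,1.5):
  k=jack(V,knob(q));o=jack(V,[-.04,0,.046]);P=np.array([o+(k-o)*t for t in np.linspace(.15,.9,40)]);p=proj("scene",P)
  print(q,[round(float(np.interp(-y,-p[:,1],p[:,0])),1) for y in(192,196,200,204,208,212,216,220)])
```

```text
192 [ 91 110  96 113  68  68  76  77  86 121  38   9  15  13  11  12]
196 [213 214 216 210 122  64  76  74  80 137 194 191 189 191 179  92]
200 [220 213 215 208 121  67  77  73 100 185 216 213 213 212 212 211]
204 [215 211 213 207 122  68  75  73  96 183 215 210 210 210 210 210]
208 [212 210 212 206 124  68  77  71  96 181 213 210 209 210 207 196]
212 [210 209 213 203  86  70  79  71 108 206 197 193 203 202 204 203]
216 [210 210 213 205  84  70  78  70 115 216 135  85  87  90  89  90]
220 [214 214 216 206  86  69  79  71 117 215 111  87  91  90  90  90]
1.2 [334.4, 334.7, 335.1, 335.5, 335.9, 336.2, 336.6, 337.0]
1.3 [337.6, 337.7, 337.7, 337.7, 337.8, 337.8, 337.8, 337.9]
1.4 [340.6, 340.3, 340.1, 339.8, 339.5, 339.2, 338.9, 338.6]
1.5 [343.4, 342.9, 342.3, 341.7, 341.1, 340.5, 340.0, 339.4]
```

>>> {"fn": "drive_tool", "kwargs": {"series": [0,0,0,-0.06,0,0,-1,0,0,0,-0.12,0,0,-1,0,0,0,-0.12,0,0,-1,0,0,0,-0.12,0,0,-1]}}

```text
time: 7.58
ee_pos: [0.5655, -0.1223, 0.1612]
eef_rot: [0.688, 0.726, 0.001, -0.001]
ft_force: [-12.2, 5.5, 12.4]
width: 0.0258
grip_force: 45.1
```

```bash
cat > m.py <<'E'
from go import *
from bench import camera
from scipy.interpolate import interp1d
rel(jack(V,knob(1.4)+[0,0,.003]),V[2])
a=np.mean([camera("scene") for _ in range(3)],0)
g=a.mean(2)
def cen(y):
    L=g[y,330:335].mean();row=g[y,334:346]; d=np.median(row[3:6]); h=(L+d)/2
    i=next(i for i in range(len(row)) if row[i]<h); j=next(j for j in range(i,len(row)) if row[j]>h+5)
    return 334+((i-1+(row[i-1]-h)/(row[i-1]-row[i]))+(j-1+(h-row[j-1])/(row[j]-row[j-1])))/2
ys=np.arange(196,222);c=np.array([cen(y) for y in ys]);print('rod slope/24 rows',-np.polyfit(ys,c,1)[0]*24,'centre',np.median(c))
for q in (1.3,1.35,1.4,1.45,1.5):
  k=jack(V,knob(q));o=jack(V,[-.04,0,.046]);p=proj("scene",np.array([o+(k-o)*t for t in np.linspace(.1,.95,40)]));x=np.interp(-ys,-p[:,1],p[:,0])
  print(q,-np.polyfit(ys,x,1)[0]*24,np.median(x))
# cheek right edge (blue -> light) as a vertical reference
e=[]
bl=a[:,:,2]-a[:,:,0]
for y in range(202,222):
    row=bl[y,322:336];j=[i for i in range(len(row)-1) if row[i]>15>=row[i+1]]
    if j:i=j[-1];e.append((y,322+i+(row[i]-15)/(row[i]-row[i+1])))
e=np.array(e);print('cheek edge slope/24',-np.polyfit(e[:,0],e[:,1],1)[0]*24,e[::5].round(1).tolist())
p=proj("scene",np.array([jack(V,[.012,-.035,z]) for z in(.03,.09)]));print('pred vertical',-(p[1]-p[0])[0]/(p[1]-p[0])[1]*24,p)
E
python3 m.py
```

```text
t 7.5833 p [ 0.5655 -0.1223  0.1612] F [-12.2   5.5  12.4] w 0.0258 gf 45.0662816176191
turn [-0.01 -0.03  0.03] shift [ 0.068 -0.021  0.055]
rod slope/24 rows 1.0482738895367048 centre 338.75388203893954
1.3 -0.1926677708326066 337.76478002836575
1.35 0.7719988721575664 338.6289570760481
1.4 1.7007591057956675 339.46096809513165
1.45 2.5999913774927776 340.26652708836804
1.5 3.475386718941188 341.05073225107895
cheek edge slope/24 1.4777775959386903 [[202.0, 330.5], [207.0, 329.9], [212.0, 329.7], [217.0, 329.4]]
pred vertical 1.5365321459172532 [[331.64241487 223.62488165]
 [333.18359321 199.55231009]]
```

>>> {"fn": "drive_tool", "kwargs": {"series": [0,0,0,-0.05,0,0,-1,0,0,0,-0.08,0,0,-1,0,0,0,-0.08,0,0,-1,0,0,0,-0.08,0,0,-1]}}

```text
time: 8.07
ee_pos: [0.5657, -0.1253, 0.1611]
eef_rot: [0.688, 0.726, 0.001, -0.001]
ft_force: [-11.2, 6.3, 11.5]
width: 0.0255
grip_force: 45.1
```

```bash
python3 m.py
```

```text
t 8.0667 p [ 0.5657 -0.1253  0.1611] F [-11.2   6.3  11.5] w 0.0255 gf 45.07797924801707
turn [-0.01 -0.03  0.03] shift [ 0.144 -0.022  0.053]Traceback (most recent call last):
  File "m.py", line 11, in <module>
    ys=np.arange(196,222);c=np.array([cen(y) for y in ys]);print('rod slope/24 rows',-np.polyfit(ys,c,1)[0]*24,'centre',np.median(c))
                                      ~~~^^^
  File "m.py", line 9, in cen
    i=next(i for i in range(len(row)) if row[i]<h); j=next(j for j in range(i,len(row)) if row[j]>h+5)
                                                      ~~~~^^^^^^^^^^^^^^^^^^^^^^^^^^^^^^^^^^^^^^^^^^^^
StopIteration
```

```bash
sed -i 's/arange(196,222)/arange(198,215)/' m.py; python3 m.py
```

```text
t 8.2167 p [ 0.5657 -0.1253  0.1611] F [-12.    6.   11.6] w 0.0258 gf 45.077943422365934
turn [-0.01 -0.03  0.03] shift [ 0.144 -0.022  0.053]
rod slope/24 rows 1.5282297820537074 centre 339.16714504150286
1.3 -0.19266777083252962 337.74471046890403
1.35 0.7719988721575278 338.7093736252312
1.4 1.7007591057957057 339.63813050198536
1.45 2.5999913774926675 340.5373595235235
1.5 3.4753867189413192 341.4127517009686
cheek edge slope/24 1.496865685802539 [[202.0, 330.5], [207.0, 329.9], [212.0, 329.6], [217.0, 329.4]]
pred vertical 1.5365321459172532 [[331.64241487 223.62488165]
 [333.18359321 199.55231009]]
```

>>> {"fn": "drive_tool", "kwargs": {"series": [0,0,0,-0.02,0,0,-1,0,0,0,-0.02,0,0,-1,0,0,0,-0.02,0,0,-1,0,0,0,-0.02,0,0,-1,0,0,0,-0.02,0,0,-1,0,0,0,-0.02,0,0,-1,0,0,0,-0.02,0,0,-1,0,0,0,-0.02,0,0,-1,0,0,0,-0.02,0,0,-1,0,0,0,-0.02,0,0,-1]}}

```text
time: 9.2
ee_pos: [0.5657, -0.126, 0.1611]
eef_rot: [0.688, 0.726, 0.001, -0.002]
ft_force: [-12.4, 6.6, 12.0]
width: 0.0255
grip_force: 45.1
```

```bash
python3 m.py | head -3
python3 - <<'E'
from bench import camera
import cv2
a=camera("scene")[120:270,225:385,::-1]
cv2.imwrite("pics/h1.png",cv2.resize(a,(640,600),interpolation=cv2.INTER_CUBIC))
E
```

```text
t 9.2 p [ 0.5657 -0.126   0.1611] F [-12.4   6.6  12. ] w 0.0255 gf 45.08107393048704
turn [-0.02 -0.03  0.03] shift [ 0.16  -0.021  0.053]
rod slope/24 rows 1.6151984163346254 centre 339.4814986816317
```

View pics/h1.png

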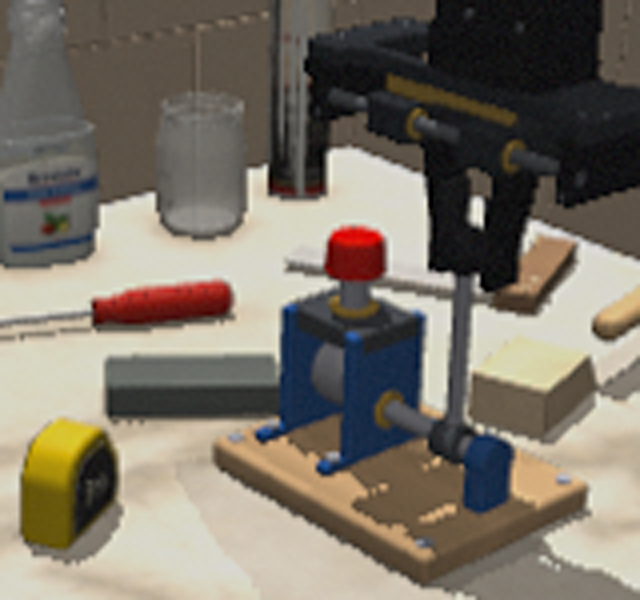

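The rod runs from (455,430) to (463,280), parallel to the upright cheek edges, which puts q at about 1.39-1.40. The cap is raised at (355,253), and the stone, tape and offcut haven't moved. The hold is steady, so I'm handing in.

```bash
python3 -c "
from bench import r
print(r.close_job())"
```

```text
the job is handed in; nothing more can be done
None
```

I handed the job in with the cap pressed home while the lever was down, and the lever then swung to about 1.39–1.40 rad by camera (upright is 1.40) and still held there; the stone, tape measure and offcut look unmoved in the last picture.

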